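Tidy the home desk

ROBOT

A 6-joint arm with a two-finger parallel gripper is mounted at the origin on the work surface. World frame = base frame: x ahead of the robot, y to its left, z up, the work surface at z = 0. Lengths are in m, angles in degrees, forces in N, time in s.
With the tool pointing down it reaches from about 0.3 to 0.75 m from the base axis. Payload 8.5 kg.
Tool frame: the origin (TCP) lies on the centre line of the jaws, within the pads' length; the fingertips stand tips_ahead ahead of it and the grasp point (between the pads) lies 3 mm ahead of it (tips_ahead is the distance from the TCP to the fingertips, in m); z points along the fingers, y is the line along which they close (so a half turn about z gives the same grasp; the last joint's range is limited). The gripper opens to 85 mm and grips with 20 to 120 N. Pads are 22 mm wide; open, the fingers measure 114 mm over their backs; the gripper's body (76 mm by 85 mm) begins 54 mm behind the grasp point. The pads swing forward as they close: fully open they stand 13 mm farther back than shut.
Start: joints at [-76.736, 21.807, 74.336, -0, 83.858, -12.336], TCP at [0.238, -0.496, 0.253] pointing down, gripper open.
Joint ranges: [-178.18, 178.18], [-50.72, 133.34], [12.68, 142.11], [-81.47, 261.47], [9.98, 163.14], [-165.26, 165.26]. Speed limits (degrees/s): [136.94, 136.94, 180, 180, 180, 180].

INTERFACE

Orientations are given as a 3x3 rotation matrix whose columns are the frame's x, y, z axes.
In Python, from rig import observe, get_image, close_job, tips_ahead gives the robot as it stands.
- The arm moves only by the tool creep_tool, called after "Request:" by a JSON object that holds its "method" and its "body". Schema: {"type":"object","properties":{"offsets":{"type":"object","properties":{"deltas":{"type":"array","items":{"type":"array","items":{"type":"number"},"minItems":5,"maxItems":5},"minItems":1,"maxItems":10}},"additionalProperties":false,"required":["deltas"]},"grip_force":{"type":"number"},"only":{"type":"string"},"quiet":{"type":"boolean"},"lines":{"type":"string"}},"required":["offsets"],"additionalProperties":false}. offsets is an object whose key "deltas" holds a list of rows, 1 to 10 of them, each of 5 numbers: dx, dy, dz in shares of 0.5 m (1.0 is 0.5 m), then a turn about the tool's z in fractions of the full range, 1 being 90 degrees, then the finger opening in m; each row shifts and turns the commanded pose from where the row before left it, along the tool's axes as they then stand; what a row does not reach is not made up. A row lasts 1/10 s, in which the tool goes at most 0.05 m and 8.59 degrees, less where a joint would pass 70% of its speed; a pose out of reach is approached as far as the arm can. The fingers move at their own pace and stop on an object; grip_force is the grip in N (left out, the last holds). Time passes only in rows, so rows that do not move let the fingers close. The tool returns the time, the measured TCP pose, the force, the opening and the grip force at its end. only (a regular expression) keeps the lines of the reply that match it, lines (a string "A,B") keeps lines A to B, and quiet returns only ok. A shift or turn number past 1, either way, is cut back to 1. Input that does not fit is refused with a message, and nothing moves.
- observe(): the state, without advancing time (a new reading comes with each control period).
- get_image(name): name is "scene" or "top" or "wrist"; returns a dict with "pixels" (400x640x3 uint8, red, green, blue), "depth" (400x640 float32, m along the optical axis (not along the pixel's ray), 0 where there is no reading), "K" (3x3 intrinsics, pixels), "extrinsics" (4x4, takes a point from world to camera coordinates). Camera axes: x right, y down, z forward; pixel columns grow to the right and rows downward; lengths in m; the calibration is good to about 2 mm. A picture is of the moment at which its call begins.
- close_job(): hands the job in; it is judged then, once.
The state is a dict: "time_s": time; "q": joint angles; "qvel": joint speeds; "joint_efforts": joint torques, N m; "position": TCP position; "tool_rot": TCP orientation; "ft_force": force on the tool from outside, world axes, zero at the start; "wrist_torque": the same for the moment, N m; "grip_width": finger opening in m; "gripper_force": force on a finger pad.
Only numpy, scipy, OpenCV 4.12 (cv2) and the standard library are available. Lean on these libraries where they do the work, as an engineer would, in place of code of your own. Each camera call takes 0.05 s, during which the arm holds its last target. There are 200 camera calls.

TASK

Stack the orange bin squarely on the grey bin, turned half round (white ends opposite) so that it stands up on the lugs and does not nest, and after that stand the amber jar upright inside the orange bin, setting it down rather than dropping it. Lay the roll of black tape flat on the middle of the tin's yellow lid, and stand the red stapler upright on the grey desk pad, in the pad's centre midway between tin and book and parallel to them. Leave the grey bin where it is, do not disturb the mug or the hole punch, and let go of everything.

Things in the scene. Friction and masses are not known exactly. Their poses are not given: they have to be found in the camera images.
- bin_base: Grey open stack-nest bin, +x end white; 110 (x) x 68 (y) x 50 mm; loose, 0.3 kg. Origin: centre of underside. Collar from 26 to 50 mm high, straight 4 mm walls, inside 102 x 60; below it a tub 76 x 50 outside, 68 x 44 inside, floor 4. Lug tops 44 mm up (6 below rim): two in the white end's corners, one mid other end. A bin set on it turned half round has its underside at 44 mm; nested, at 30.
- bin_top: Orange bin, 0.12 kg, empty, same shape, size, origin and white +x end as the grey; starts roughly the same way round. Grip across the 68 mm collar. Feet stand out 9 mm from its tub's ends: one mid white end, two at the other end's corners, so turned half round they land on the grey bin's lugs, about 4 mm play either way; the same way round they miss the lugs and it nests.
- jar: Slim amber glass jar with white screw cap, closed: 32 mm diameter, 80 mm tall, standing upright, about 0.08 kg. Origin: centre of the underside, z up.
- tape: Roll of black tape lying flat: 54 mm outside diameter, 26 mm hole, 24 mm high, about 0.06 kg. Origin: centre of the underside, z up.
- stapler: Stapler with red top arm, steel magazine and black base, upright: 130 (x) x 34 (y) x 54 (z) mm, nose towards -x; the red arm is 28 mm wide, from 32 to 54 mm high, 120 mm long; about 0.22 kg. Origin: centre of the underside of the base, z up.
- tin: Flat tin box, blue with yellow lid, fixed on the pad: lid 104 (x) x 78 (y) mm, top 40 mm above its origin (42 mm above the desk). Origin: centre of the underside, z up, x along the long side.
- book: Blue hardback book lying flat, fixed on the pad: 150 (x) x 100 (y) x 32 (z) mm. Origin: centre of the underside, z up, x along the long side.
- pad: Grey desk pad, fixed, 170 (x) x 360 (y) x 2 (z) mm; the tin lies 120 mm to one side (y) of its centre and the book 120 mm to the other, either way about, both parallel to its x. Origin: centre of the underside on the desk, z up; its x points away from the robot.
- mug: Blue mug, 76 mm diameter, 85 mm tall, with a handle. A bystander. Origin: centre of the underside.
- punch: Black and steel hole punch, 100 x 110 x 60 mm. A bystander. Origin: centre of the underside.
Things that resemble listed ones, but are neither listed nor needed, are in the scene too. Of the things like the stapler, leave any that is turquoise; of the rest the smaller one is meant.

How it is judged (in metres and radians):
On the way, in this order (a step that is already met when the one before it is completed fails the run):
1. the orange bin stands on the lugs of the grey bin, let go (x of bin_top in the frame of bin_base between -0.009 and 0.009 m and y of bin_top in the frame of bin_base between -0.009 and 0.009 m and z of bin_top in the frame of bin_base between 0.04 and 0.048 m and angle between the x axis of bin_top and the x axis of bin_base, either way round below 0.2 rad and angle between bin_top's own z axis and vertical below 0.1 rad and contact force between the fingers and bin_top below 0.05 N and linear speed of bin_top below 0.03 m/s), for 0.2 s.
2. the jar stands upright in the stacked orange bin (x of bin_top in the frame of bin_base between -0.009 and 0.009 m and y of bin_top in the frame of bin_base between -0.009 and 0.009 m and z of bin_top in the frame of bin_base between 0.04 and 0.048 m and angle between the x axis of bin_top and the x axis of bin_base, either way round below 0.2 rad and angle between bin_top's own z axis and vertical below 0.1 rad and x of jar in the frame of bin_top between -0.03 and 0.03 m and y of jar in the frame of bin_top between -0.02 and 0.02 m and z of jar in the frame of bin_top between 0 and 0.01 m and angle between jar's own z axis and vertical below 0.15 rad), for 0.2 s.
At the end, for the whole second after the job is handed in: Orange bin turned half round, level on the grey bin's lugs (underside 40-48 mm up, within 9 mm, 0.2 rad); jar upright on its floor; tape flat on the lid within 15 mm of centre; stapler upright at the pad's centre within 15 mm (y), 20 mm (x), parallel to its x within 0.2 rad; all at rest (all of step 2 and horizontal distance between tape and tin below 0.015 m and z of tape in the frame of tin between 0.036 and 0.044 m and angle between each of tape, stapler's own z axis and vertical below 0.1 rad and x of stapler in the frame of pad between -0.02 and 0.02 m and y of stapler in the frame of pad between -0.015 and 0.015 m and z of stapler in the frame of pad between -0.001 and 0.006 m and angle between the x axis of stapler and the x axis of pad, either way round below 0.2 rad and linear speed of each of bin_top, bin_base, jar, tape, stapler below 0.02 m/s); the robot touches nothing.
It fails at once if the mug is pushed more than 30 mm (distance of mug from where it was at the start of the episode above 0.03 m).
It fails at once if the hole punch is pushed more than 30 mm (distance of punch from where it was at the start of the episode above 0.03 m).
It fails at once if the grey bin is shifted more than 40 mm (distance of bin_base from where it was at the start of the episode above 0.04 m).
It fails at once if the jar is dropped (falls free of the fingers faster than 0.7 m/s) (contact force between the fingers and jar below 0.05 N and linear speed of jar above 0.7 m/s).
It also fails if it takes over 120 s, if anything falls off the work surface, if the arm or the gripper's body presses on something with over 40 N, if the wrist force passes 120 N, or if a joint passes its speed limit or range.

## Working session

There is one attempt and no reset: what is moved stays moved. The work goes in short steps, Python scripts to look and compute and a tool call to move; the robot and the scene stay as the last step left them, time stands still between calls to the robot, and variables do not carry over. Pictures are saved under pics/ and viewed, at most 14 in all, crops included, and the job is handed in when it is done.

```bash
ls; mkdir -p pics; python3 - <<'E'
from rig import *
import cv2,numpy as np
s=observe();print(tips_ahead,s['position'],s['tool_rot'],s['grip_width'],s['time_s'])
for n in ['top','scene']:
    g=get_image(n);cv2.imwrite(f'pics/{n}0.png',g['pixels'][:,:,::-1]);np.savez(f'{n}0.npz',**g)
    print(g['K'],g['extrinsics'])
E
```

```text
pics
0.022 [ 0.23759228 -0.49574433  0.25273031] [[ 9.01831587e-01  4.32087591e-01 -3.19842876e-04]
 [ 4.32087599e-01 -9.01830581e-01  1.38174310e-03]
 [ 3.08589960e-04 -1.38429971e-03 -9.99998994e-01]] 0.08552747125910412 0.0
[[484.59078323   0.         322.91763081]
 [  0.         484.59078323 204.62004957]
 [  0.           0.           1.        ]] [[ 0.02636709 -0.99952414  0.01600825 -0.01908554]
 [-0.9956004  -0.02769722 -0.08951374  0.46827755]
 [ 0.08991453 -0.0135776  -0.99585693  1.37781371]
 [ 0.          0.          0.          1.        ]]
[[361.65409539   0.         322.58085847]
 [  0.         361.65409539 201.05889612]
 [  0.           0.           1.        ]] [[-0.65809655  0.75276937 -0.01572299  0.31984301]
 [ 0.52476954  0.44359653 -0.72652532 -0.21309458]
 [-0.53993134 -0.48637476 -0.68695978  1.19612732]
 [ 0.          0.          0.          1.        ]]
```

View pics/top0.png

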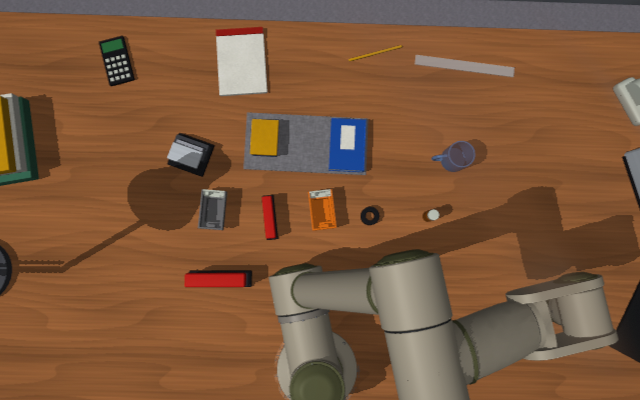

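View pics/scene0.png

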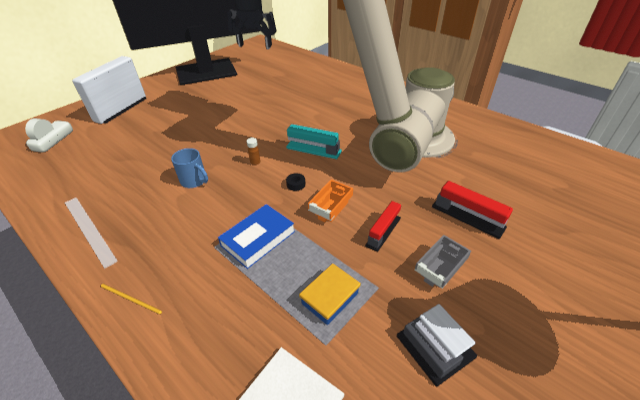

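The top view shows the tin at (265,138), the book at (349,145) and the mug at (459,156). The punch is at (190,155), the grey bin at (213,210), the orange bin at (322,209), the tape at (370,215) and the jar at (433,215). Both bins have their white ends towards the top of the image (+x).

There are three stapler-like things: a small red one at top (269,217), a large red one at top (218,280), and a turquoise one at scene (313,141). The turquoise one is excluded, and the smaller red one at (269,217) fits. I'll measure it and check it in a crop.

```bash
cat > h.py <<'E'
import numpy as np,cv2
from rig import *
def cloud(g):
    d=g['depth'];K=g['K'];v,u=np.mgrid[:d.shape[0],:d.shape[1]]
    p=np.dstack([(u-K[0,2])/K[0,0]*d,(v-K[1,2])/K[1,1]*d,d])
    E=g['extrinsics'];w=(p-E[:3,3])@E[:3,:3]
    w[d==0]=np.nan
    return w
def rect(w,box,z0,z1,extra=None):
    u0,v0,u1,v1=box;s=np.zeros(w.shape[:2],bool);s[v0:v1,u0:u1]=1
    s&=(w[...,2]>z0)&(w[...,2]<z1)
    if extra is not None:s&=extra
    q=w[s];r=cv2.minAreaRect(q[:,:2].astype(np.float32))
    b=cv2.boxPoints(r);e=b[1]-b[0];f=b[2]-b[1]
    l=e if np.hypot(*e)>np.hypot(*f) else f
    a=np.degrees(np.arctan2(l[1],l[0]));a=(a+90)%180-90
    return np.round([*r[0],*(max(r[1]),min(r[1])),a,np.median(q[:,2]),q[:,2].max()],4),len(q)
E
python3 - <<'E'
from h import *
g=dict(np.load('top0.npz'));w=cloud(g)
print('desk z',np.nanmedian(w[230:260,300:420,2]) , np.nanmedian(w[90:105,300:400,2]))
for n,b,z0,z1 in [('grey',(190,180,235,240),.03,.06),('orange',(298,180,345,240),.03,.06),('stap',(252,185,288,245),.03,.07),('big',(175,262,262,295),.03,.1),
 ('tape',(350,198,388,232),.012,.04),('jar',(418,200,448,230),.06,.1),('tin',(240,108,288,165),.03,.06),('book',(322,108,375,180),.02,.06),('mug',(425,135,485,180),.02,.1),('punch',(160,125,220,180),.01,.1)]:
    print(n,*rect(w,b,z0,z1))
pad=rect(w,(238,105,375,180),.0005,.06);print('pad',pad)
p=g['pixels'][:,:,::-1]
a=cv2.resize(p[180:300,170:300],None,fx=5,fy=5,interpolation=cv2.INTER_CUBIC)[:600]
cv2.imwrite('pics/crop0.png',a)
s=dict(np.load('scene0.npz'))['pixels'][:,:,::-1]
cv2.imwrite('pics/crop1.png',cv2.resize(s[110:310,280:530],None,fx=3,fy=3,interpolation=cv2.INTER_CUBIC))
E
```

```text
desk z 0.001891695126276259 0.0020874876680264665
grey [ 0.4452  0.3083  0.1118  0.0702 -3.7004  0.0436  0.0586] 564
orange [ 4.5320e-01 -1.6000e-03  1.1080e-01  6.7800e-02  8.2068e+00  4.2300e-02
  5.9600e-02] 483
stap [0.4294 0.1483 0.1229 0.0286 7.6971 0.0551 0.063 ] 442
big [ 2.50900e-01  2.83800e-01  1.69100e-01  3.70000e-02 -8.83334e+01
  7.51000e-02  8.45000e-02] 903
tape [ 4.4150e-01 -1.4070e-01  5.3000e-02  5.0900e-02 -4.3811e+01  2.5900e-02
  3.4300e-02] 219
jar [ 4.45200e-01 -3.10000e-01  2.87000e-02  2.82000e-02  3.99691e+01
  8.16000e-02  8.86000e-02] 102
tin [ 0.6585  0.1695  0.106   0.0782 -1.3776  0.0437  0.0516] 980
book [ 0.6464 -0.0705  0.152   0.1012 -1.3298  0.0361  0.045 ] 1779
mug [  0.6085  -0.3746   0.1029   0.0751 -56.3694   0.0654   0.0959] 561
punch [6.14900e-01 3.97800e-01 1.56400e-01 1.48800e-01 8.89408e+01 5.13000e-02
 7.08000e-02] 1302
pad (array([ 6.55100e-01,  4.78000e-02,  4.05100e-01,  2.24600e-01,
       -8.82145e+01,  5.70000e-03,  5.16000e-02]), 8558)
```

View pics/crop1.png

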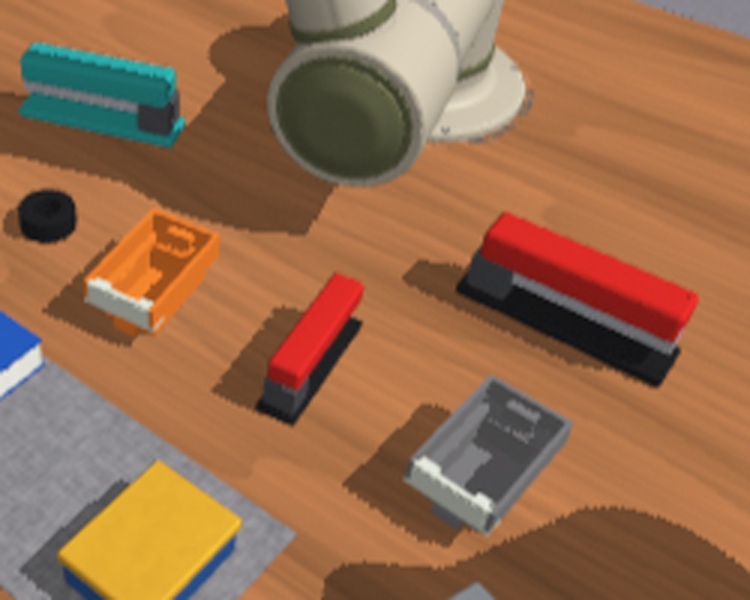

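The enlarged crop shows the small red stapler at the centre. Its arm measures 123 x 29 mm against a listed 120 x 28, and the large one's is 169 x 37, so the small one at top (269,217) is the target. Both bins' white ends point towards +x. I'll cross-check with the scene camera and work out the first move.

```bash
cat >> h.py <<'E'
def plan(x,y,z,yaw):
    "tool-axis shift from the current pose, then turn about tool z (fingers symmetric: no folding)"
    s=observe();R=np.array(s['tool_rot']);d=R.T@(np.array([x,y,z])-s['position'])
    cy=np.degrees(np.arctan2(R[1,0],R[0,0]));t=-((yaw-cy+180)%360-180)
    print('shift',np.round(d,4),'turn',round(t,2),'yaw',round(cy,2),'pos',np.round(s['position'],4),'q',np.round(s['q'],1),'t',s['time_s'])
E
python3 - <<'E'
from h import *
g=dict(np.load('scene0.npz'));w=cloud(g);ok=np.isfinite(w[...,0])
def reg(n,x,y,r,z0,z1):
    e=(abs(w[...,0]-x)<r)&(abs(w[...,1]-y)<r)
    print(n,*rect(w,(0,0,640,400),z0,z1,e))
for a in [('grey',.445,.308,.075,.043,.056),('orange',.453,-.002,.08,.043,.056),('stap',.43,.148,.08,.048,.06),('tape',.4415,-.14,.05,.02,.03),('jar',.445,-.31,.04,.072,.09),('tin',.658,.17,.08,.038,.05),('book',.646,-.07,.1,.03,.04)]:reg(*a)
print(np.nanmedian(w[140:170,330:360,2]))
plan(.453,-.0015,.25,8.2)
E
```

```text
grey [ 0.4432  0.3072  0.1136  0.0686 -2.8297  0.0485  0.0518] 458
orange [ 4.5110e-01 -2.6000e-03  1.1370e-01  7.0200e-02  8.2155e+00  4.8300e-02
  5.2000e-02] 337
stap [0.4277 0.1476 0.1185 0.0283 8.166  0.0531 0.0575] 443
tape [ 4.40900e-01 -1.39500e-01  5.19000e-02  5.13000e-02  8.41565e+01
  2.35000e-02  2.70000e-02] 158
jar [ 0.4448 -0.3106  0.0279  0.0276  6.3109  0.0793  0.0828] 66
tin [ 0.6573  0.1696  0.1043  0.0781 -1.4998  0.0417  0.0455] 1726
book [ 0.6443 -0.0702  0.1518  0.1043 -0.9865  0.034   0.0379] 2064
-0.0001362878340386459
shift [ 0.4078 -0.3527  0.0034] turn 17.4 yaw 25.6 pos [ 0.2376 -0.4958  0.2528] q [-76.7  21.8  74.4  -0.   83.9 -12.3] t 0.1
```

The rows are not in the units I measure in: shifts go in shares of 0.5 m and turns go in shares of 90 degrees. I convert before sending: 0.034 m is 0.068, -0.0294 m is -0.0588.

Request:
{"method": "creep_tool", "body": {"offsets": {"deltas": [[0.068,-0.0588,0,0,0.085],[0.068,-0.0588,0,0,0.085],[0.068,-0.0588,0,0,0.085],[0.068,-0.0588,0,0,0.085],[0.068,-0.0588,0,0,0.085],[0.068,-0.0588,0,0,0.085],[0.068,-0.0588,0,0,0.085],[0.068,-0.0588,0,0,0.085],[0.068,-0.0588,0,0,0.085],[0.068,-0.0588,0,0,0.085]]}, "grip_force": 30}}

```text
time_s: 1.1
position: [0.4175, -0.0821, 0.2533]
tool_rot: [[0.902, 0.432, -0.0], [0.432, -0.902, 0.0], [-0.0, -0.0, -1.0]]
ft_force: [0.3, -0.8, -0.7]
grip_width: 0.085
gripper_force: 0.0
```

Request:
{"method": "creep_tool", "body": {"offsets": {"deltas": [[0.068,-0.0588,0,0,0.085],[0.068,-0.0588,0,0,0.085],[0,0,0,0.0667,0.085],[0,0,0,0.0667,0.085],[0,0,0,0.06,0.085],[0,0,0,0,0.085],[0,0,0,0,0.085]]}}}

```text
time_s: 1.8
position: [0.453, -0.0016, 0.2532]
tool_rot: [[0.989, 0.145, -0.0], [0.145, -0.989, 0.0], [-0.0, -0.0, -1.0]]
ft_force: [-0.3, 0.2, 0.3]
grip_width: 0.0851
gripper_force: 0.0
```

```bash
python3 -c "
from h import *
plan(.452,-.002,.041,8.2)"
```

```text
shift [-0.001   0.0003  0.2122] turn 0.14 yaw 8.34 pos [ 0.453  -0.0016  0.2532] q [-15.2  12.1  88.7  -0.   79.3  66.4] t 1.8
```

```bash
python3 - <<'E'
from h import *
g=get_image('wrist');w=cloud(g);cv2.imwrite('pics/w1.png',g['pixels'][:,:,::-1])
e=(abs(w[...,0]-.452)<.08)&(abs(w[...,1]+.002)<.07)
print(rect(w,(0,0,640,400),.044,.056,e), g['extrinsics'])
E
```

```text
(array([ 4.4950e-01, -1.8000e-03,  1.1090e-01,  6.8300e-02,  8.2896e+00,
        4.8800e-02,  5.1600e-02]), 1440) [[ 1.44450949e-01 -9.89511877e-01 -4.11074722e-04 -6.65655415e-02]
 [-9.34693849e-01 -1.36584833e-01  3.28164581e-01  3.80087099e-01]
 [-3.24778897e-01 -4.70194563e-02 -9.44620473e-01  5.26818487e-01]
 [ 0.00000000e+00  0.00000000e+00  0.00000000e+00  1.00000000e+00]]
```

View pics/w1.png

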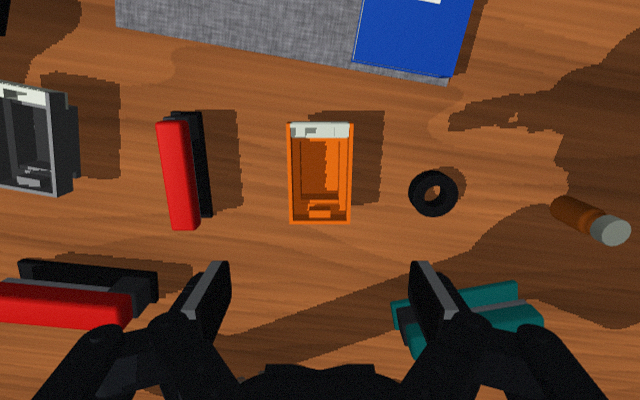

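The wrist view shows the orange bin at (320,172), aligned with the jaws, with its white end away. I'll go down, grip it and lift.

Converted, 0.045 m is 0.09, 0.03 m is 0.06.

Request:
{"method": "creep_tool", "body": {"offsets": {"deltas": [[-0.007,0,0,0,0.085],[0,0,0.09,0,0.085],[0,0,0.09,0,0.085],[0,0,0.09,0,0.085],[0,0,0.06,0,0.085],[0,0,0.04,0,0.085],[0,0,0.03,0,0.085],[0,0,0.024,0,0.085],[0,0,0,0,0.085],[0,0,0,0,0.085]]}}}

```text
time_s: 2.85
position: [0.4497, -0.0022, 0.0416]
tool_rot: [[0.99, 0.143, 0.0], [0.143, -0.99, -0.0], [0.0, 0.0, -1.0]]
ft_force: [1.1, -0.1, -0.3]
grip_width: 0.085
gripper_force: 0.0
```

Request:
{"method": "creep_tool", "body": {"offsets": {"deltas": [[0,0,0,0,0.06],[0,0,0,0,0.06],[0,0,0,0,0.06],[0,0,0,0,0.06],[0,0,0,0,0.06],[0,0,0,0,0.06]]}, "grip_force": 30}}

```text
time_s: 3.45
position: [0.45, -0.0021, 0.0422]
tool_rot: [[0.99, 0.143, 0.002], [0.143, -0.99, -0.0], [0.001, 0.001, -1.0]]
ft_force: [-0.7, 1.2, 6.3]
grip_width: 0.0673
gripper_force: 34.3
```

Converted, -0.045 m is -0.09, -0.035 m is -0.07.

Request:
{"method": "creep_tool", "body": {"offsets": {"deltas": [[0,0,-0.02,0,0.06],[0,0,-0.06,0,0.06],[0,0,-0.09,0,0.06],[0,0,-0.09,0,0.06],[0,0,-0.09,0,0.06],[0,0,-0.07,0,0.06],[0,0,0,0,0.06]]}}}

```text
time_s: 4.15
position: [0.4508, -0.0022, 0.2563]
tool_rot: [[0.99, 0.143, 0.009], [0.143, -0.99, -0.003], [0.009, 0.004, -1.0]]
ft_force: [-0.2, -0.7, -2.3]
grip_width: 0.0676
gripper_force: 35.1
```

Request:
{"method": "creep_tool", "body": {"offsets": {"deltas": [[0.0408,-0.0726,0,0,0.06],[0.0408,-0.0726,0,0,0.06],[0.0408,-0.0726,0,0,0.06],[0.0408,-0.0726,0,0,0.06],[0.0408,-0.0726,0,0,0.06],[0.0408,-0.0726,0,0,0.06],[0.0408,-0.0726,0,0,0.06],[0.0408,-0.0726,0,0,0.06],[0,0,0,-0.0667,0.06],[0,0,0,-0.0667,0.06]]}}}

```text
time_s: 5.15
position: [0.5693, 0.3097, 0.2497]
tool_rot: [[0.936, 0.351, -0.003], [0.351, -0.936, -0.001], [-0.003, -0.0, -1.0]]
ft_force: [-1.0, -0.6, -0.9]
grip_width: 0.0675
gripper_force: 35.0
```

Request:
{"method": "creep_tool", "body": {"offsets": {"deltas": [[0,0,0,-0.0889,0.06],[0,0,0,-0.0889,0.06],[0,0,0,-0.0889,0.06],[0,0,0,-0.0889,0.06],[0,0,0,-0.0889,0.06],[0,0,0,-0.0889,0.06],[0,0,0,-0.0889,0.06],[0,0,0,-0.0889,0.06],[0,0,0,-0.0889,0.06],[0,0,0,-0.0889,0.06]]}}}

```text
time_s: 6.15
position: [0.5693, 0.3085, 0.2504]
tool_rot: [[-0.183, 0.983, -0.002], [0.983, 0.183, -0.001], [-0.0, -0.002, -1.0]]
ft_force: [-0.2, 1.0, -1.0]
grip_width: 0.0672
gripper_force: 35.0
```

Request:
{"method": "creep_tool", "body": {"offsets": {"deltas": [[0,0,0,-0.0889,0.06],[0,0,0,-0.0889,0.06],[0,0,0,-0.0889,0.06],[0,0,0,-0.0889,0.06],[0,0,0,-0.0889,0.06],[0,0,0,-0.0889,0.06],[0,0,0,-0.0889,0.06],[0,0,0,-0.0889,0.06],[0,0,0,-0.0889,0.06],[0,0,0,-0.05,0.06]]}}}

```text
time_s: 7.15
position: [0.5693, 0.3085, 0.2504]
tool_rot: [[-0.999, 0.053, -0.002], [0.053, 0.999, -0.001], [0.002, -0.001, -1.0]]
ft_force: [0.8, 0.7, -1.5]
grip_width: 0.0672
gripper_force: 35.0
```

Request:
{"method": "creep_tool", "body": {"offsets": {"deltas": [[0,0,0,0,0.06],[0,0,0,0,0.06],[0,0,0,0,0.06]]}}}

```text
time_s: 7.45
position: [0.5696, 0.3086, 0.2511]
tool_rot: [[-0.998, 0.059, -0.001], [0.059, 0.998, -0.0], [0.001, -0.0, -1.0]]
ft_force: [0.1, -0.2, -0.9]
grip_width: 0.0676
gripper_force: 35.0
```

```bash
python3 - <<'E'
from h import *
plan(.4442,.3078,.25,176.7)
g=get_image('wrist');w=cloud(g);cv2.imwrite('pics/w2.png',g['pixels'][:,:,::-1]);np.savez('w2.npz',**g)
e=(abs(w[...,0]-.444)<.08)&(abs(w[...,1]-.308)<.06)
print(rect(w,(0,0,640,400),.044,.056,e))
e=(abs(w[...,0]-.57)<.08)&(abs(w[...,1]-.308)<.06)
print(rect(w,(0,0,640,400),.24,.27,e))
E
```

```text
shift [ 0.1252 -0.0083  0.0011] turn -0.09 yaw 176.61 pos [0.5696 0.3086 0.2511] q [ 18.   32.1  57.2   0.   90.7 -68.6] t 7.45
(array([ 0.4522,  0.3078,  0.0863,  0.0684, -3.359 ,  0.0489,  0.0515]), 1292)
(array([ 0.5671,  0.3089,  0.1088,  0.0952, -3.1174,  0.2558,  0.27  ]), 16554)
```

View pics/w2.png

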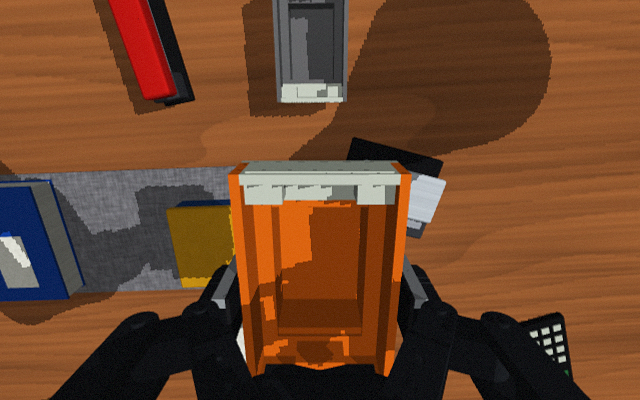

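Converted, 0.0415 m is 0.083, 0.04 m is 0.08.

Request:
{"method": "creep_tool", "body": {"offsets": {"deltas": [[0.083,-0.0054,0,0,0.06],[0.083,-0.0054,0,0,0.06],[0.083,-0.0054,0,0,0.06],[0,0,0.08,0,0.06],[0,0,0.08,0,0.06],[0,0,0.06,0,0.06],[0,0,0.04,0,0.06],[0,0,0.022,0,0.06],[0,0,0,0,0.06],[0,0,0,0,0.06]]}}}

```text
time_s: 8.5
position: [0.4455, 0.308, 0.1112]
tool_rot: [[-0.998, 0.058, 0.001], [0.058, 0.998, 0.001], [-0.001, 0.001, -1.0]]
ft_force: [-0.3, 0.8, -1.5]
grip_width: 0.0672
gripper_force: 35.0
```

```bash
python3 - <<'E'
from h import *
plan(.4448,.308,.11,176.7)
g=get_image('scene');w=cloud(g);np.savez('s3.npz',**g)
cv2.imwrite('pics/s3.png',cv2.resize(g['pixels'][190:320,360:520,::-1],None,fx=4,fy=4,interpolation=cv2.INTER_CUBIC))
g2=get_image('top');w2=cloud(g2);p=g2['pixels'].astype(int)
for W,P in((w,g['pixels'].astype(int)),(w2,p)):
    e=(abs(W[...,0]-.444)<.08)&(abs(W[...,1]-.308)<.045)
    for z0,z1 in((.112,.124),(.044,.056)):
        try:print(rect(W,(0,0,640,400),z0,z1,e))
        except Exception as x:print('none')
E
```

```text
shift [ 0.0007 -0.      0.0012] turn -0.01 yaw 176.69 pos [0.4455 0.308  0.1112] q [ 22.1  29.3  87.8  -0.   62.8 -64.6] t 8.5
(array([0.454 , 0.3082, 0.107 , 0.088 , 8.2066, 0.1178, 0.1237]), 356)
(array([ 0.4533,  0.3067,  0.0922,  0.0684, -2.8047,  0.0487,  0.0529]), 229)
(array([  0.4487,   0.2917,   0.1093,   0.0507, -33.2367,   0.1196,
         0.1236]), 41)
(array([ 0.4477,  0.2759,  0.0993,  0.0088, -0.0572,  0.0499,  0.0555]), 46)
```

View pics/s3.png

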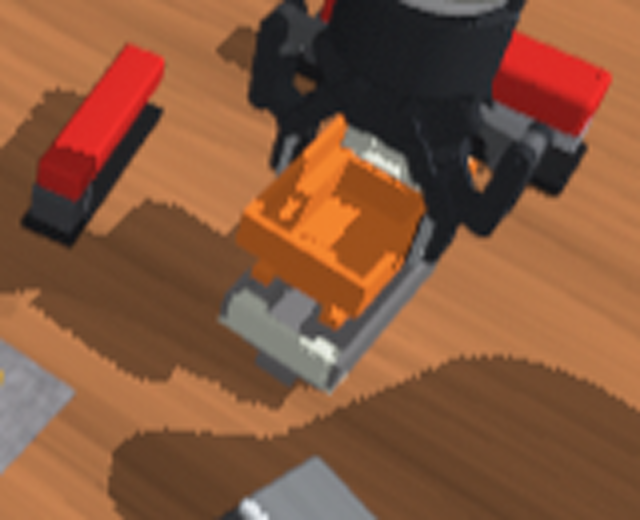

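The held bin is white end towards the robot, with its two feet at (265,270) and (335,315) above the grey bin. I'll compare the front edges of the two numerically.

```bash
python3 - <<'E'
from h import *
g=dict(np.load('s3.npz'));w=cloud(g);a=np.radians(-3.3);ax=np.array([np.cos(a),np.sin(a)]);ay=np.array([-ax[1],ax[0]])
q=w[...,:2]-[.444,.308];X=q@ax;Y=q@ay;Z=w[...,2]
p=g['pixels'].astype(int);org=(p[...,0]>p[...,2]*1.8)&(p[...,0]>110)
n=(abs(X)<.08)&(abs(Y)<.045)
for nm,m in(('or rim',n&(Z>.114)&(Z<.122)&org),('grey rim',n&(Z>.044)&(Z<.054)&~org)):
    m=m&(X>.04);print(nm,m.sum(),np.sort(X[m])[-12:].round(4),'Y',np.sort(Y[m])[[0,1,2,3,-4,-3,-2,-1]].round(4))
E
```

```text
or rim 143 [0.0583 0.0583 0.0583 0.0584 0.0585 0.0585 0.0586 0.0587 0.0588 0.0592
 0.0593 0.0602] Y [-0.0344 -0.0337 -0.0334 -0.0332  0.0331  0.0332  0.0335  0.0339]
grey rim 147 [0.0544 0.0545 0.0545 0.0546 0.0547 0.0547 0.0548 0.055  0.0552 0.0555
 0.0555 0.0555] Y [-0.0347 -0.0344 -0.0343 -0.0334  0.0332  0.0333  0.0333  0.0334]
```

Converted, 0.008 m is 0.016, 0.002 m is 0.004.

Request:
{"method": "creep_tool", "body": {"offsets": {"deltas": [[0.004,0,0.016,0,0.06],[0,0,0.012,0,0.06],[0,0,0.008,0,0.06],[0,0,0.004,0,0.06],[0,0,0,0,0.06],[0,0,0,0,0.06]]}}}

```text
time_s: 9.2
position: [0.4431, 0.3079, 0.0904]
tool_rot: [[-0.998, 0.058, 0.0], [0.058, 0.998, 0.0], [-0.0, 0.0, -1.0]]
ft_force: [-0.2, -0.6, -1.3]
grip_width: 0.0674
gripper_force: 35.0
```

Request:
{"method": "creep_tool", "body": {"offsets": {"deltas": [[0,0,0.002,0,0.06],[0,0,0.002,0,0.06],[0,0,0,0,0.06]]}}}

```text
time_s: 9.5
position: [0.443, 0.3079, 0.0882]
tool_rot: [[-0.998, 0.058, -0.0], [0.058, 0.998, -0.0], [0.0, -0.0, -1.0]]
ft_force: [-0.9, 1.4, -1.1]
grip_width: 0.0672
gripper_force: 35.0
```

Request:
{"method": "creep_tool", "body": {"offsets": {"deltas": [[0,0,0.002,0,0.06],[0,0,0.002,0,0.06],[0,0,0,0,0.06]]}}}

```text
time_s: 9.8
position: [0.443, 0.3078, 0.0863]
tool_rot: [[-0.998, 0.058, -0.0], [0.058, 0.998, -0.0], [0.0, -0.0, -1.0]]
ft_force: [0.3, -0.1, -1.7]
grip_width: 0.0677
gripper_force: 35.1
```

Converted, 0.001 m is 0.002.

Request:
{"method": "creep_tool", "body": {"offsets": {"deltas": [[0,0,0.002,0,0.06],[0,0,0,0,0.06]]}}}

```text
time_s: 10.0
position: [0.4431, 0.3079, 0.0862]
tool_rot: [[-0.998, 0.058, 0.001], [0.058, 0.998, 0.0], [-0.001, 0.0, -1.0]]
ft_force: [-1.9, -2.2, 6.6]
grip_width: 0.0678
gripper_force: 36.0
```

Request:
{"method": "creep_tool", "body": {"offsets": {"deltas": [[0,0,0.002,0,0.06],[0,0,0,0,0.06]]}}}

```text
time_s: 10.2
position: [0.4431, 0.3079, 0.0861]
tool_rot: [[-0.998, 0.057, 0.001], [0.057, 0.998, 0.0], [-0.001, 0.0, -1.0]]
ft_force: [-5.7, -2.5, 16.7]
grip_width: 0.0672
gripper_force: 37.2
```

```bash
python3 - <<'E'
from h import *
g=get_image('scene');w=cloud(g);np.savez('s4.npz',**g);a=np.radians(-3.3);ax=np.array([np.cos(a),np.sin(a)]);ay=np.array([-ax[1],ax[0]])
q=w[...,:2]-[.444,.308];X=q@ax;Y=q@ay;Z=w[...,2]
p=g['pixels'].astype(int);org=(p[...,0]>p[...,2]*1.8)&(p[...,0]>110)
n=(abs(X)<.08)&(abs(Y)<.045)&(X>.03)
print('orange top z',np.percentile(Z[n&org],[90,97,99.5]))
m=n&org&(Z>.085);print(np.sort(X[m])[-12:].round(4))
m=n&~org&(Z>.044)&(Z<.054);print(np.sort(X[m])[-12:].round(4))
E
```

```text
orange top z [0.09266824 0.0943071  0.28762258]
[0.0562 0.0562 0.0563 0.0564 0.0564 0.0564 0.0565 0.0566 0.0568 0.0568
 0.0568 0.0569]
[0.055  0.0552 0.0552 0.0552 0.0552 0.0553 0.0553 0.0554 0.0555 0.0555
 0.0557 0.0566]
```

Contact came at the expected height, with the rim at 94 mm and about 1 mm off in x. I'll let go and rise.

Converted, -0.04 m is -0.08, -0.03 m is -0.06.

Request:
{"method": "creep_tool", "body": {"offsets": {"deltas": [[0,0,-0.002,0,0.067],[0,0,0,0,0.07],[0,0,0,0,0.075],[0,0,0,0,0.085],[0,0,0,0,0.085],[0,0,0,0,0.085],[0,0,-0.02,0,0.085],[0,0,-0.06,0,0.085],[0,0,-0.08,0,0.085],[0,0,-0.08,0,0.085]]}}}

```text
time_s: 11.25
position: [0.4427, 0.3077, 0.2074]
tool_rot: [[-0.998, 0.058, -0.0], [0.058, 0.998, -0.0], [0.0, -0.0, -1.0]]
ft_force: [0.2, 0.3, 0.7]
grip_width: 0.0847
gripper_force: 0.0
```

Request:
{"method": "creep_tool", "body": {"offsets": {"deltas": [[0,0,-0.08,0,0.085],[0,0,0,0,0.085],[0,0,0,0,0.085],[0,0,0,0,0.085]]}}}

```text
time_s: 11.65
position: [0.4426, 0.3077, 0.2445]
tool_rot: [[-0.998, 0.058, -0.002], [0.058, 0.998, -0.001], [0.002, -0.001, -1.0]]
ft_force: [-0.7, 0.5, -0.6]
grip_width: 0.0852
gripper_force: 0.0
```

```bash
python3 - <<'E'
from h import *
g=get_image('scene');w=cloud(g)
e=(abs(w[...,0]-.444)<.075)&(abs(w[...,1]-.308)<.05)
print(rect(w,(0,0,640,400),.085,.1,e),rect(w,(0,0,640,400),.044,.056,e))
cv2.imwrite('pics/s5.png',cv2.resize(g['pixels'][190:320,360:520,::-1],None,fx=4,fy=4,interpolation=cv2.INTER_CUBIC))
plan(.445,-.3105,.26,180)
E
```

```text
(array([ 0.4444,  0.307 ,  0.1141,  0.0686, -3.2433,  0.0917,  0.0955]), 584) (array([ 0.4448,  0.307 ,  0.1105,  0.069 , -2.9924,  0.048 ,  0.0559]), 641)
shift [-0.038  -0.617  -0.0152] turn -3.3 yaw 176.7 pos [0.4426 0.3077 0.2443] q [ 22.2  21.1  76.9   0.   82.1 -64.5] t 11.7
```

View pics/s5.png

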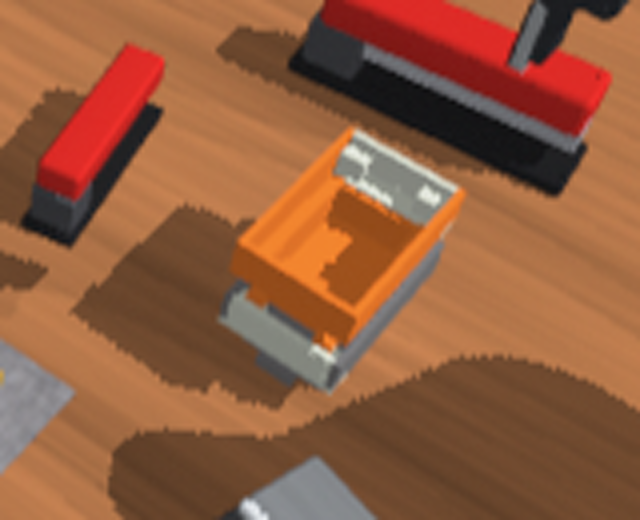

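The orange bin sits square and level on the lugs. Its white end (405,180) is opposite the grey bin's white end (280,345). The jar is next.

Converted, -0.0441 m is -0.0882, -0.0027 m is -0.0054.

Request:
{"method": "creep_tool", "body": {"offsets": {"deltas": [[-0.0054,-0.0882,0,0,0.085],[-0.0054,-0.0882,0,0,0.085],[-0.0054,-0.0882,0,0,0.085],[-0.0054,-0.0882,0,0,0.085],[-0.0054,-0.0882,0,0,0.085],[-0.0054,-0.0882,0,0,0.085],[-0.0054,-0.0882,0,0,0.085],[-0.0054,-0.0882,0,0,0.085],[-0.0054,-0.0882,0,0,0.085],[-0.0054,-0.0882,0,0,0.085]]}, "grip_force": 25}}

```text
time_s: 12.7
position: [0.444, -0.1357, 0.2445]
tool_rot: [[-0.998, 0.058, -0.002], [0.058, 0.998, 0.001], [0.002, 0.001, -1.0]]
ft_force: [0.6, 0.6, 0.2]
grip_width: 0.0851
gripper_force: 0.0
```

Request:
{"method": "creep_tool", "body": {"offsets": {"deltas": [[-0.0054,-0.0882,0,0,0.085],[-0.0054,-0.0882,0,0,0.085],[-0.0054,-0.0882,0,0,0.085],[-0.0054,-0.0882,0,0,0.085],[0,0,0,0,0.085],[0,0,0,0,0.085]]}}}

```text
time_s: 13.3
position: [0.4448, -0.311, 0.244]
tool_rot: [[-0.998, 0.059, -0.002], [0.059, 0.998, 0.002], [0.002, 0.002, -1.0]]
ft_force: [0.6, 0.5, 1.0]
grip_width: 0.0851
gripper_force: 0.0
```

```bash
python3 - <<'E'
from h import *
g=get_image('wrist');w=cloud(g)
e=(abs(w[...,0]-.445)<.04)&(abs(w[...,1]+.31)<.04)
try:print(rect(w,(0,0,640,400),.074,.09,e))
except Exception:print('no')
plan(.445,-.3105,.072,176.7)
E
```

```text
(array([ 0.4405, -0.3106,  0.0295,  0.0283, -4.1462,  0.0789,  0.0809]), 770)
shift [-0.0003 -0.0007  0.1724] turn -0.01 yaw 176.69 pos [ 0.445  -0.3101  0.2444] q [ -47.4   21.5   76.4    0.    82.3 -134.1] t 13.35
```

Converted, 0.04 m is 0.08, 0.001 m is 0.002.

Request:
{"method": "creep_tool", "body": {"offsets": {"deltas": [[0.002,0,0.08,0,0.085],[0,0,0.08,0,0.085],[0,0,0.08,0,0.085],[0,0,0.06,0,0.085],[0,0,0.044,0,0.085],[0,0,0,0,0.07],[0,0,0,0,0.05],[0,0,0,0,0.04],[0,0,0,0,0.025],[0,0,0,0,0.025]]}}}

```text
time_s: 14.35
position: [0.4447, -0.3109, 0.0747]
tool_rot: [[-0.998, 0.058, 0.002], [0.058, 0.998, -0.002], [-0.002, -0.002, -1.0]]
ft_force: [0.6, 1.8, 6.9]
grip_width: 0.029
gripper_force: 24.5
```

Request:
{"method": "creep_tool", "body": {"offsets": {"deltas": [[0,0,0,0,0.025],[0,0,0,0,0.025],[0,0,0,0,0.025],[0,0,0,0,0.025]]}}}

```text
time_s: 14.75
position: [0.4447, -0.3109, 0.0747]
tool_rot: [[-0.998, 0.058, 0.002], [0.058, 0.998, -0.002], [-0.002, -0.002, -1.0]]
ft_force: [0.4, 0.7, 6.6]
grip_width: 0.0293
gripper_force: 24.5
```

Request:
{"method": "creep_tool", "body": {"offsets": {"deltas": [[0,0,-0.02,0,0.025],[0,0,-0.06,0,0.025],[0,0,-0.09,0,0.025],[0,0,-0.09,0,0.025],[0,0,-0.08,0,0.025],[0,0,0,0,0.025],[0,0,0,0,0.025]]}}}

```text
time_s: 15.45
position: [0.4441, -0.3105, 0.2441]
tool_rot: [[-0.998, 0.058, 0.001], [0.058, 0.998, -0.001], [-0.001, -0.001, -1.0]]
ft_force: [0.3, 0.4, -1.7]
grip_width: 0.0293
gripper_force: 25.0
```

Request:
{"method": "creep_tool", "body": {"offsets": {"deltas": [[0.0026,0.044,0,0,0.025],[0.0052,0.0882,0,0,0.025],[0.0052,0.0882,0,0,0.025],[0.0052,0.0882,0,0,0.025],[0.0052,0.0882,0,0,0.025],[0.0052,0.0882,0,0,0.025],[0.0052,0.0882,0,0,0.025],[0.0052,0.0882,0,0,0.025],[0.0052,0.0882,0,0,0.025],[0.0052,0.0882,0,0,0.025]]}}}

```text
time_s: 16.45
position: [0.4426, 0.1108, 0.2421]
tool_rot: [[-0.998, 0.058, -0.003], [0.058, 0.998, 0.0], [0.003, -0.0, -1.0]]
ft_force: [1.0, -0.4, -0.7]
grip_width: 0.0291
gripper_force: 25.0
```

Request:
{"method": "creep_tool", "body": {"offsets": {"deltas": [[0.0052,0.0882,0,0,0.025],[0.0052,0.0882,0,0,0.025],[0.0052,0.0882,0,0,0.025],[0.0052,0.0882,0,0,0.025],[0.0026,0.044,0,0,0.025],[0,0,0,0,0.025],[0,0,0,0,0.025]]}}}

```text
time_s: 17.15
position: [0.4429, 0.3075, 0.242]
tool_rot: [[-0.998, 0.057, -0.003], [0.057, 0.998, -0.001], [0.003, -0.002, -1.0]]
ft_force: [-0.6, -0.2, -0.4]
grip_width: 0.0295
gripper_force: 25.1
```

```bash
python3 - <<'E'
from h import *
plan(.4437,.3078,.1227,176.7)
g=get_image('wrist');cv2.imwrite('pics/w6.png',g['pixels'][:,:,::-1])
E
```

```text
shift [-0.0011  0.0006  0.1193] turn 0.05 yaw 176.75 pos [0.4429 0.3075 0.242 ] q [ 22.2  21.3  77.1  -0.   81.8 -64.6] t 17.15
```

View pics/w6.png

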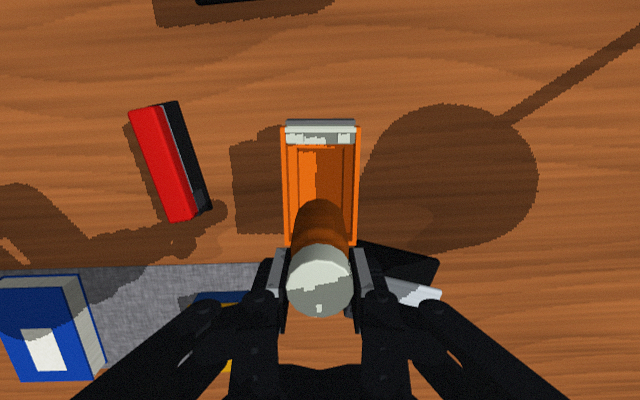

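The jar hangs straight in the jaws at (320,285), above the bin at (320,180) and centred across it. I'll lower it.

Converted, 0.03 m is 0.06, 0.025 m is 0.05.

Request:
{"method": "creep_tool", "body": {"offsets": {"deltas": [[-0.002,0.001,0.06,0,0.025],[0,0,0.06,0,0.025],[0,0,0.05,0,0.025],[0,0,0.03,0,0.025],[0,0,0.016,0,0.025],[0,0,0.008,0,0.025],[0,0,0,0,0.025],[0,0,0,0,0.025]]}}}

```text
time_s: 18.0
position: [0.4448, 0.3081, 0.1321]
tool_rot: [[-0.998, 0.058, 0.001], [0.058, 0.998, 0.0], [-0.001, 0.001, -1.0]]
ft_force: [0.3, 0.3, -0.3]
grip_width: 0.0295
gripper_force: 25.1
```

Request:
{"method": "creep_tool", "body": {"offsets": {"deltas": [[0,0,0.004,0,0.025],[0,0,0.002,0,0.025],[0,0,0,0,0.025]]}}}

```text
time_s: 18.3
position: [0.4444, 0.3082, 0.1284]
tool_rot: [[-0.998, 0.057, 0.0], [0.057, 0.998, 0.0], [-0.0, 0.0, -1.0]]
ft_force: [-0.6, 0.6, -0.9]
grip_width: 0.0294
gripper_force: 25.1
```

Request:
{"method": "creep_tool", "body": {"offsets": {"deltas": [[0,0,0.002,0,0.025],[0,0,0.002,0,0.025],[0,0,0,0,0.025]]}}}

```text
time_s: 18.6
position: [0.4444, 0.3082, 0.1262]
tool_rot: [[-0.998, 0.058, -0.0], [0.058, 0.998, -0.0], [0.0, -0.0, -1.0]]
ft_force: [-0.5, 1.0, -1.0]
grip_width: 0.0292
gripper_force: 25.1
```

Converted, 0.001 m is 0.002.

Request:
{"method": "creep_tool", "body": {"offsets": {"deltas": [[0,0,0.002,0,0.025],[0,0,0.002,0,0.025],[0,0,0,0,0.025]]}}}

```text
time_s: 18.9
position: [0.4444, 0.3081, 0.1242]
tool_rot: [[-0.998, 0.058, -0.0], [0.058, 0.998, -0.0], [0.0, -0.0, -1.0]]
ft_force: [-0.3, 0.1, -0.2]
grip_width: 0.0293
gripper_force: 25.1
```

Request:
{"method": "creep_tool", "body": {"offsets": {"deltas": [[0,0,0.002,0,0.025],[0,0,0,0,0.025]]}}}

```text
time_s: 19.1
position: [0.4444, 0.3082, 0.1232]
tool_rot: [[-0.998, 0.058, -0.0], [0.058, 0.998, -0.0], [0.0, -0.0, -1.0]]
ft_force: [-0.1, -0.5, -0.8]
grip_width: 0.0294
gripper_force: 25.1
```

Request:
{"method": "creep_tool", "body": {"offsets": {"deltas": [[0,0,0.002,0,0.025],[0,0,0,0,0.025]]}}}

```text
time_s: 19.3
position: [0.4447, 0.3083, 0.1228]
tool_rot: [[-0.998, 0.058, 0.001], [0.058, 0.998, 0.0], [-0.001, 0.0, -1.0]]
ft_force: [-0.9, -0.6, 3.3]
grip_width: 0.0292
gripper_force: 25.4
```

Contact is at the expected height. I'll release, rise and look.

Converted, -0.04 m is -0.08, -0.03 m is -0.06.

Request:
{"method": "creep_tool", "body": {"offsets": {"deltas": [[0,0,0,0,0.031],[0,0,0,0,0.034],[0,0,0,0,0.04],[0,0,0,0,0.05],[0,0,0,0,0.05],[0,0,0,0,0.05],[0,0,-0.03,0,0.05],[0,0,-0.06,0,0.05],[0,0,-0.08,0,0.05],[0,0,-0.08,0,0.05]]}}}

```text
time_s: 20.3
position: [0.4442, 0.3081, 0.2486]
tool_rot: [[-0.998, 0.058, -0.001], [0.058, 0.998, -0.0], [0.001, -0.0, -1.0]]
ft_force: [0.7, 0.5, -0.1]
grip_width: 0.0499
gripper_force: 0.0
```

Request:
{"method": "creep_tool", "body": {"offsets": {"deltas": [[0,0,0,0,0.085],[0,0,0,0,0.085]]}}}

```text
time_s: 20.5
position: [0.4444, 0.3082, 0.2477]
tool_rot: [[-0.998, 0.057, 0.001], [0.057, 0.998, 0.0], [-0.001, 0.001, -1.0]]
ft_force: [0.6, -0.5, -0.3]
grip_width: 0.0769
gripper_force: 0.0
```

```bash
python3 - <<'E'
from h import *
g=get_image('scene');w=cloud(g)
e=(abs(w[...,0]-.444)<.075)&(abs(w[...,1]-.308)<.05)
print(rect(w,(0,0,640,400),.088,.1,e),rect(w,(0,0,640,400),.12,.135,e))
cv2.imwrite('pics/s7.png',cv2.resize(g['pixels'][170:320,350:520,::-1],None,fx=4,fy=4,interpolation=cv2.INTER_CUBIC))
plan(.428,.148,.25,8)
E
```

```text
(array([ 0.4441,  0.3069,  0.1138,  0.0685, -3.2284,  0.093 ,  0.0998]), 523) (array([ 4.44700e-01,  3.07700e-01,  2.92000e-02,  2.80000e-02,
       -8.32232e+01,  1.27000e-01,  1.29700e-01]), 167)
shift [ 0.0069 -0.1607 -0.0033] turn 168.7 yaw 176.7 pos [0.4441 0.3081 0.2466] q [ 22.2  21.2  76.5  -0.   82.4 -64.5] t 20.55
```

View pics/s7.png

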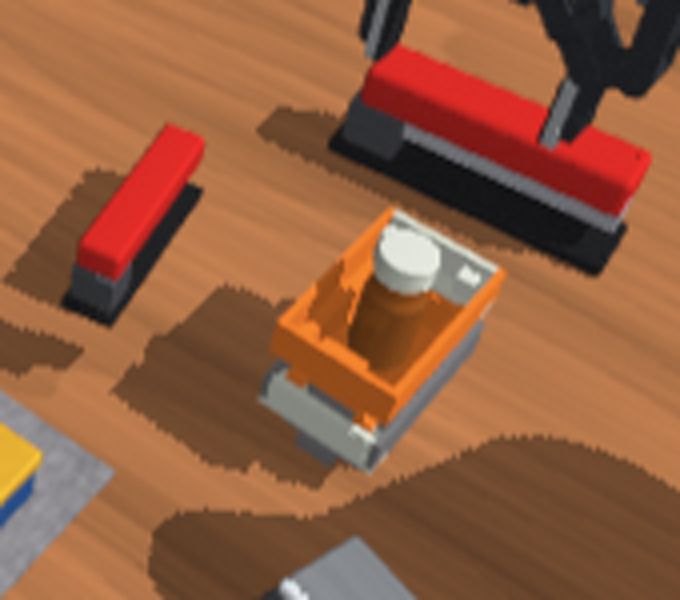

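The jar stands upright in the bin at (405,290). The stapler is next, with the jaws across the red arm, which runs from 32 to 54 mm high.

The rows are not in the units I measure in: shifts go in shares of 0.5 m and turns go in shares of 90 degrees. I convert before sending: -0.0402 m is -0.0804, 0.0017 m is 0.0034, -6 degrees is -0.0667.

Request:
{"method": "creep_tool", "body": {"offsets": {"deltas": [[0.0034,-0.0804,0,0,0.07],[0.0034,-0.0804,0,0,0.07],[0.0034,-0.0804,0,0,0.07],[0.0034,-0.0804,0,0,0.07],[0,0,0,-0.0667,0.07],[0,0,0,-0.0589,0.07],[0,0,0,0,0.07],[0,0,0,0,0.07]]}, "grip_force": 40}}

```text
time_s: 21.35
position: [0.4281, 0.1481, 0.2465]
tool_rot: [[-0.991, -0.137, -0.002], [-0.137, 0.991, -0.0], [0.002, 0.0, -1.0]]
ft_force: [0.0, 0.6, 0.5]
grip_width: 0.0699
gripper_force: 0.0
```

```bash
python3 -c "
from h import *
plan(.4285,.148,.050,188)"
```

```text
shift [-0.0007 -0.0002  0.1965] turn -0.13 yaw -172.13 pos [0.4281 0.1481 0.2465] q [  4.   12.4  89.4   0.   78.3 -93.8] t 21.35
```

Converted, 0.045 m is 0.09, 0.035 m is 0.07.

Request:
{"method": "creep_tool", "body": {"offsets": {"deltas": [[0,0,0.09,0,0.07],[0,0,0.09,0,0.07],[0,0,0.09,0,0.07],[0,0,0.07,0,0.07],[0,0,0.04,0,0.07],[0,0,0.013,0,0.07],[0,0,0,0,0.05],[0,0,0,0,0.035],[0,0,0,0,0.02],[0,0,0,0,0.02]]}}}

```text
time_s: 22.35
position: [0.429, 0.1482, 0.052]
tool_rot: [[-0.99, -0.139, 0.003], [-0.139, 0.99, 0.0], [-0.003, -0.0, -1.0]]
ft_force: [-0.5, 0.2, 7.0]
grip_width: 0.0271
gripper_force: 40.1
```

Request:
{"method": "creep_tool", "body": {"offsets": {"deltas": [[0,0,0,0,0.02],[0,0,0,0,0.02],[0,0,0,0,0.02],[0,0,0,0,0.02]]}}}

```text
time_s: 22.75
position: [0.429, 0.1482, 0.0519]
tool_rot: [[-0.99, -0.139, 0.002], [-0.139, 0.99, 0.0], [-0.002, -0.0, -1.0]]
ft_force: [-0.9, 1.7, 6.7]
grip_width: 0.0273
gripper_force: 40.1
```

Converted, -0.045 m is -0.09, -0.04 m is -0.08.

Request:
{"method": "creep_tool", "body": {"offsets": {"deltas": [[0,0,-0.02,0,0.02],[0,0,-0.06,0,0.02],[0,0,-0.09,0,0.02],[0,0,-0.09,0,0.02],[0,0,-0.08,0,0.02],[0,0,0,0,0.02]]}}}

```text
time_s: 23.35
position: [0.4299, 0.1482, 0.2263]
tool_rot: [[-0.99, -0.139, 0.011], [-0.139, 0.99, 0.001], [-0.011, -0.001, -1.0]]
ft_force: [0.9, 0.7, -3.1]
grip_width: 0.0275
gripper_force: 40.2
```

Request:
{"method": "creep_tool", "body": {"offsets": {"deltas": [[-0.069,-0.0429,0,0,0.02],[-0.069,-0.0429,0,0,0.02],[-0.069,-0.0429,0,0,0.02],[-0.069,-0.0429,0,0,0.02],[-0.069,-0.0429,0,0,0.02],[-0.069,-0.0429,0,0,0.02],[0,0,0,0.0556,0.02],[0,0,0,0.0556,0.02],[0,0,0,0,0.02],[0,0,0,0,0.02]]}}}

```text
time_s: 24.35
position: [0.6509, 0.0495, 0.2203]
tool_rot: [[-0.999, 0.033, -0.001], [0.033, 0.999, 0.0], [0.001, 0.0, -1.0]]
ft_force: [0.5, 0.1, -0.9]
grip_width: 0.0273
gripper_force: 40.1
```

```bash
python3 -c "
from h import *
plan(.652,.0495,.054,178)
g=get_image('wrist');cv2.imwrite('pics/w8.png',g['pixels'][:,:,::-1])"
```

```text
shift [-0.0013  0.      0.1663] turn 0.13 yaw 178.13 pos [0.6509 0.0495 0.2203] q [ -6.   33.6  59.4  -0.   87.  -94.2] t 24.35
```

View pics/w8.png

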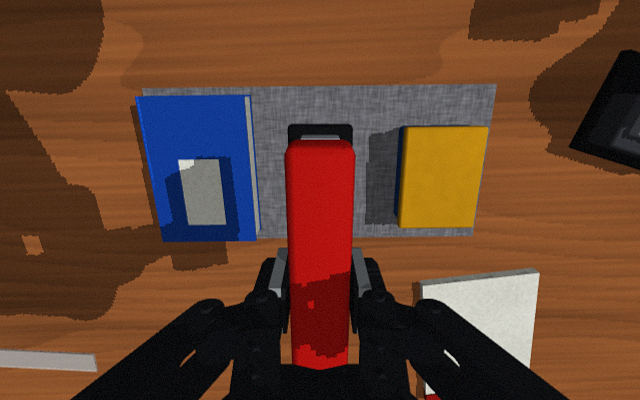

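The stapler hangs level, midway between the book (200,165) and the tin (445,175) and parallel to them. I'll lower it.

Converted, 0.045 m is 0.09, 0.035 m is 0.07.

Request:
{"method": "creep_tool", "body": {"offsets": {"deltas": [[-0.002,0,0.09,0,0.02],[0,0,0.09,0,0.02],[0,0,0.07,0,0.02],[0,0,0.04,0,0.02],[0,0,0.024,0,0.02],[0,0,0.01,0,0.02],[0,0,0,0,0.02],[0,0,0,0,0.02]]}}}

```text
time_s: 25.2
position: [0.6529, 0.0494, 0.0602]
tool_rot: [[-0.999, 0.035, 0.002], [0.035, 0.999, -0.0], [-0.002, -0.0, -1.0]]
ft_force: [0.6, 0.4, -1.7]
grip_width: 0.0274
gripper_force: 40.1
```

Request:
{"method": "creep_tool", "body": {"offsets": {"deltas": [[0,0,0.002,0,0.02],[0,0,0.002,0,0.02],[0,0,0,0,0.02]]}}}

```text
time_s: 25.5
position: [0.6524, 0.0494, 0.0571]
tool_rot: [[-0.999, 0.035, 0.0], [0.035, 0.999, -0.0], [-0.0, -0.0, -1.0]]
ft_force: [0.4, -0.4, -2.3]
grip_width: 0.0275
gripper_force: 40.1
```

Request:
{"method": "creep_tool", "body": {"offsets": {"deltas": [[0,0,0.002,0,0.02],[0,0,0,0,0.02]]}}}

```text
time_s: 25.7
position: [0.6522, 0.0494, 0.0557]
tool_rot: [[-0.999, 0.035, -0.0], [0.035, 0.999, 0.0], [0.0, 0.0, -1.0]]
ft_force: [0.0, -0.1, -1.7]
grip_width: 0.0273
gripper_force: 40.1
```

Request:
{"method": "creep_tool", "body": {"offsets": {"deltas": [[0,0,0.002,0,0.02],[0,0,0,0,0.02]]}}}

```text
time_s: 25.9
position: [0.6523, 0.0494, 0.0547]
tool_rot: [[-0.999, 0.035, -0.0], [0.035, 0.999, 0.0], [0.0, 0.0, -1.0]]
ft_force: [-0.1, -0.9, -2.1]
grip_width: 0.0274
gripper_force: 40.1
```

Converted, 0.001 m is 0.002.

Request:
{"method": "creep_tool", "body": {"offsets": {"deltas": [[0,0,0.002,0,0.02],[0,0,0,0,0.02]]}}}

```text
time_s: 26.1
position: [0.6523, 0.0494, 0.0541]
tool_rot: [[-0.999, 0.035, 0.0], [0.035, 0.999, -0.0], [-0.0, -0.0, -1.0]]
ft_force: [-1.0, -0.3, -0.5]
grip_width: 0.0273
gripper_force: 40.3
```

Request:
{"method": "creep_tool", "body": {"offsets": {"deltas": [[0,0,0.002,0,0.02],[0,0,0,0,0.02]]}}}

```text
time_s: 26.3
position: [0.6523, 0.0494, 0.054]
tool_rot: [[-0.999, 0.035, 0.001], [0.035, 0.999, -0.0], [-0.001, -0.0, -1.0]]
ft_force: [-4.1, 0.7, 7.6]
grip_width: 0.0272
gripper_force: 41.3
```

Converted, -0.045 m is -0.09, -0.04 m is -0.08.

Request:
{"method": "creep_tool", "body": {"offsets": {"deltas": [[0,0,-0.002,0,0.028],[0,0,0,0,0.032],[0,0,0,0,0.04],[0,0,0,0,0.05],[0,0,0,0,0.05],[0,0,-0.03,0,0.05],[0,0,-0.08,0,0.05],[0,0,-0.09,0,0.05],[0,0,-0.09,0,0.05],[0,0,-0.09,0,0.05]]}}}

```text
time_s: 27.3
position: [0.652, 0.0494, 0.2458]
tool_rot: [[-0.999, 0.035, 0.0], [0.035, 0.999, 0.0], [-0.0, 0.0, -1.0]]
ft_force: [0.5, -0.7, 0.9]
grip_width: 0.0499
gripper_force: 0.0
```

Request:
{"method": "creep_tool", "body": {"offsets": {"deltas": [[0.0584,-0.0564,0,0,0.085],[0.0584,-0.0564,0,0,0.085],[0.0584,-0.0564,0,0,0.085],[0.0584,-0.0564,0,0,0.085],[0.0584,-0.0564,0,0,0.085],[0.0584,-0.0564,0,0,0.085],[0.0584,-0.0564,0,0,0.085],[0,0,0,0,0.085],[0,0,0,0,0.085],[0,0,0,0,0.085]]}, "grip_force": 30}}

```text
time_s: 28.3
position: [0.4417, -0.1403, 0.2439]
tool_rot: [[-0.999, 0.034, 0.0], [0.034, 0.999, 0.0], [-0.0, 0.0, -1.0]]
ft_force: [0.5, -0.6, 0.4]
grip_width: 0.0849
gripper_force: 0.0
```

```bash
python3 - <<'E'
from h import *
g=get_image('scene');w=cloud(g)
def reg(n,x,y,r,z0,z1):
    e=(abs(w[...,0]-x)<r)&(abs(w[...,1]-y)<r)
    print(n,*rect(w,(0,0,640,400),z0,z1,e))
reg('stap',.652,.05,.072,.05,.062);reg('tape',.441,-.14,.05,.018,.03);reg('tin',.6575,.17,.07,.038,.05);reg('book',.646,-.07,.1,.03,.04)
plan(.441,-.140,.025,178)
E
```

```text
stap [ 0.6502  0.0502  0.1197  0.0284 -1.8008  0.0555  0.0594] 600
tape [ 4.4120e-01 -1.4000e-01  5.2400e-02  5.1900e-02 -7.6858e+01  2.3400e-02
  2.6900e-02] 179
tin [ 0.6572  0.1697  0.1049  0.0786 -1.3158  0.0418  0.045 ] 1724
book [ 0.6445 -0.0709  0.1517  0.1041 -1.5393  0.0341  0.0379] 2058
shift [8.000e-04 1.000e-04 2.188e-01] turn 0.07 yaw 178.07 pos [ 0.4418 -0.1402  0.2438] q [ -32.3   13.6   88.3    0.    78.1 -120.4] t 28.35
```

Converted, 0.045 m is 0.09, 0.025 m is 0.05.

Request:
{"method": "creep_tool", "body": {"offsets": {"deltas": [[0.001,0,0.09,0,0.085],[0,0,0.09,0,0.085],[0,0,0.09,0,0.085],[0,0,0.09,0,0.085],[0,0,0.05,0,0.085],[0,0,0.024,0,0.085],[0,0,0,0,0.085],[0,0,0,0,0.07],[0,0,0,0,0.045],[0,0,0,0,0.045]]}}}

```text
time_s: 29.35
position: [0.4413, -0.1408, 0.0281]
tool_rot: [[-0.999, 0.035, 0.002], [0.035, 0.999, -0.001], [-0.002, -0.001, -1.0]]
ft_force: [-0.5, 2.2, 5.5]
grip_width: 0.0532
gripper_force: 30.5
```

Request:
{"method": "creep_tool", "body": {"offsets": {"deltas": [[0,0,0,0,0.045],[0,0,0,0,0.045],[0,0,0,0,0.045],[0,0,0,0,0.045]]}}}

```text
time_s: 29.75
position: [0.4413, -0.1408, 0.0281]
tool_rot: [[-0.999, 0.035, 0.002], [0.035, 0.999, -0.001], [-0.002, -0.001, -1.0]]
ft_force: [0.4, 2.7, 4.6]
grip_width: 0.0535
gripper_force: 30.5
```

Converted, -0.045 m is -0.09, -0.03 m is -0.06.

Request:
{"method": "creep_tool", "body": {"offsets": {"deltas": [[0,0,-0.02,0,0.045],[0,0,-0.06,0,0.045],[0,0,-0.09,0,0.045],[0,0,-0.09,0,0.045],[0,0,-0.09,0,0.045],[0,0,0,0,0.045],[0,0,0,0,0.045]]}}}

```text
time_s: 30.45
position: [0.4405, -0.1406, 0.203]
tool_rot: [[-0.999, 0.035, 0.002], [0.035, 0.999, -0.001], [-0.002, -0.001, -1.0]]
ft_force: [-0.0, -0.1, -0.8]
grip_width: 0.0531
gripper_force: 31.9
```

Request:
{"method": "creep_tool", "body": {"offsets": {"deltas": [[-0.0456,0.0706,0,0,0.045],[-0.0456,0.0706,0,0,0.045],[-0.0456,0.0706,0,0,0.045],[-0.0456,0.0706,0,0,0.045],[-0.0456,0.0706,0,0,0.045],[-0.0456,0.0706,0,0,0.045],[-0.0456,0.0706,0,0,0.045],[-0.0456,0.0706,0,0,0.045],[-0.0456,0.0706,0,0,0.045]]}}}

```text
time_s: 31.35
position: [0.6569, 0.1711, 0.1998]
tool_rot: [[-0.999, 0.035, -0.004], [0.035, 0.999, -0.0], [0.004, -0.0, -1.0]]
ft_force: [0.7, -0.9, -0.4]
grip_width: 0.0535
gripper_force: 31.9
```

Request:
{"method": "creep_tool", "body": {"offsets": {"deltas": [[0,0,0,0,0.045],[0,0,0,0,0.045]]}}}

```text
time_s: 31.55
position: [0.6563, 0.1701, 0.1995]
tool_rot: [[-0.999, 0.034, -0.004], [0.034, 0.999, -0.001], [0.004, -0.001, -1.0]]
ft_force: [-0.3, -0.5, -1.0]
grip_width: 0.0536
gripper_force: 31.9
```

```bash
python3 -c "
from h import *
plan(.6576,.1696,.070,178)
g=get_image('wrist');cv2.imwrite('pics/w9.png',g['pixels'][:,:,::-1])"
```

```text
shift [-0.0018 -0.0003  0.1295] turn 0.07 yaw 178.07 pos [0.6563 0.1701 0.1995] q [  4.6  37.2  56.2  -0.   86.9 -83.5] t 31.55
```

View pics/w9.png

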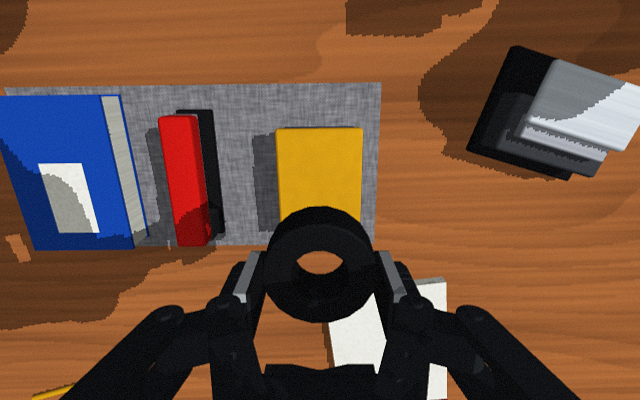

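The tape is held level at (320,265), in line with the lid at (320,180), and the stapler stands upright on the pad at (190,180). I'll lower the tape onto the lid.

Converted, 0.04 m is 0.08, 0.025 m is 0.05.

Request:
{"method": "creep_tool", "body": {"offsets": {"deltas": [[-0.002,0,0.08,0,0.045],[0,0,0.08,0,0.045],[0,0,0.05,0,0.045],[0,0,0.024,0,0.045],[0,0,0.016,0,0.045],[0,0,0,0,0.045],[0,0,0,0,0.045]]}}}

```text
time_s: 32.3
position: [0.6584, 0.1694, 0.0782]
tool_rot: [[-0.999, 0.035, 0.002], [0.035, 0.999, 0.0], [-0.002, 0.0, -1.0]]
ft_force: [-1.1, -0.5, 0.3]
grip_width: 0.0532
gripper_force: 31.9
```

Request:
{"method": "creep_tool", "body": {"offsets": {"deltas": [[0,0,0.004,0,0.045],[0,0,0,0,0.045]]}}}

```text
time_s: 32.5
position: [0.658, 0.1696, 0.0754]
tool_rot: [[-0.999, 0.035, 0.001], [0.035, 0.999, 0.0], [-0.001, 0.0, -1.0]]
ft_force: [-0.1, -0.1, -0.6]
grip_width: 0.0535
gripper_force: 31.9
```

Request:
{"method": "creep_tool", "body": {"offsets": {"deltas": [[0,0,0.002,0,0.045],[0,0,0,0,0.045]]}}}

```text
time_s: 32.7
position: [0.6578, 0.1696, 0.0739]
tool_rot: [[-0.999, 0.035, 0.0], [0.035, 0.999, -0.0], [-0.0, 0.0, -1.0]]
ft_force: [0.8, -0.1, -0.1]
grip_width: 0.0533
gripper_force: 31.9
```

Request:
{"method": "creep_tool", "body": {"offsets": {"deltas": [[0,0,0.002,0,0.045],[0,0,0,0,0.045]]}}}

```text
time_s: 32.9
position: [0.6578, 0.1696, 0.0727]
tool_rot: [[-0.999, 0.035, -0.0], [0.035, 0.999, -0.0], [0.0, -0.0, -1.0]]
ft_force: [0.3, -0.3, -0.9]
grip_width: 0.0532
gripper_force: 31.9
```

Converted, 0.001 m is 0.002.

Request:
{"method": "creep_tool", "body": {"offsets": {"deltas": [[0,0,0.002,0,0.045],[0,0,0,0,0.045]]}}}

```text
time_s: 33.1
position: [0.6578, 0.1695, 0.0717]
tool_rot: [[-0.999, 0.035, -0.0], [0.035, 0.999, -0.0], [0.0, -0.0, -1.0]]
ft_force: [-0.1, 0.2, -0.5]
grip_width: 0.0534
gripper_force: 31.9
```

Request:
{"method": "creep_tool", "body": {"offsets": {"deltas": [[0,0,0.002,0,0.045],[0,0,0,0,0.045]]}}}

```text
time_s: 33.3
position: [0.6577, 0.1695, 0.0707]
tool_rot: [[-0.999, 0.035, -0.0], [0.035, 0.999, -0.0], [0.0, -0.0, -1.0]]
ft_force: [-0.1, 0.0, -0.7]
grip_width: 0.0533
gripper_force: 31.9
```

Request:
{"method": "creep_tool", "body": {"offsets": {"deltas": [[0,0,0.002,0,0.045],[0,0,0,0,0.045]]}}}

```text
time_s: 33.5
position: [0.6579, 0.1696, 0.0702]
tool_rot: [[-0.999, 0.035, 0.0], [0.035, 0.999, -0.0], [-0.0, 0.0, -1.0]]
ft_force: [-0.7, 0.2, 2.4]
grip_width: 0.0533
gripper_force: 32.1
```

Converted, -0.045 m is -0.09, -0.04 m is -0.08.

Request:
{"method": "creep_tool", "body": {"offsets": {"deltas": [[0,0,0,0,0.056],[0,0,0,0,0.06],[0,0,0,0,0.07],[0,0,0,0,0.07],[0,0,-0.03,0,0.07],[0,0,-0.08,0,0.07],[0,0,-0.09,0,0.07],[0,0,-0.09,0,0.07],[0,0,-0.09,0,0.07],[0,0,0,0,0.07]]}}}

```text
time_s: 34.5
position: [0.6592, 0.1698, 0.2673]
tool_rot: [[-0.999, 0.035, 0.013], [0.035, 0.999, 0.001], [-0.013, 0.001, -1.0]]
ft_force: [0.5, -0.0, 0.2]
grip_width: 0.0702
gripper_force: 0.0
```

Request:
{"method": "creep_tool", "body": {"offsets": {"deltas": [[0.06,-0.07,0,0,0.07],[0.06,-0.07,0,0,0.07],[0.06,-0.07,0,0,0.07],[0.06,-0.07,0,0,0.07],[0.06,-0.07,0,0,0.07],[0.06,-0.07,0,0,0.07],[0.06,-0.07,0,0,0.07],[0.06,-0.07,0,0,0.07],[0,0,0,0,0.07],[0,0,0,0,0.07]]}}}

```text
time_s: 35.5
position: [0.4078, -0.1024, 0.2598]
tool_rot: [[-0.999, 0.037, 0.0], [0.037, 0.999, 0.0], [-0.0, 0.0, -1.0]]
ft_force: [-0.5, -0.7, -0.3]
grip_width: 0.07
gripper_force: 0.0
```

Request:
{"method": "creep_tool", "body": {"offsets": {"deltas": [[0,0,0,0,0.07],[0,0,0,0,0.07],[0,0,0,0,0.07],[0,0,0,0,0.07],[0,0,0,0,0.07],[0,0,0,0,0.07]]}}}

```text
time_s: 36.1
position: [0.4083, -0.1018, 0.2598]
tool_rot: [[-0.999, 0.035, -0.0], [0.035, 0.999, 0.0], [0.0, 0.0, -1.0]]
ft_force: [-0.5, 0.4, -0.0]
grip_width: 0.0698
gripper_force: 0.0
```

```bash
python3 - <<'E'
from h import *
g=get_image('scene');w=cloud(g);cv2.imwrite('pics/s10.png',g['pixels'][:,:,::-1])
def reg(n,x,y,r,z0,z1):
    e=(abs(w[...,0]-x)<r)&(abs(w[...,1]-y)<r)
    print(n,*rect(w,(0,0,640,400),z0,z1,e))
reg('stap',.652,.05,.072,.05,.062);reg('tape',.658,.17,.05,.06,.075);reg('top',.444,.308,.07,.088,.1);reg('base',.444,.308,.07,.044,.056);reg('jar',.444,.308,.05,.12,.135)
s=observe();print(s['position'],s['gripper_force'],s['time_s'])
E
```

```text
stap [ 0.6499  0.0497  0.1202  0.0293 -0.7491  0.0554  0.059 ] 600
tape [ 0.6569  0.1699  0.0526  0.0524 -1.5465  0.0656  0.0691] 419
top [ 0.4447  0.3069  0.1125  0.069  -3.3936  0.0929  0.0998] 518
base [ 0.4442  0.3078  0.1112  0.0682 -3.7784  0.0489  0.0559] 394
jar [4.44400e-01 3.07500e-01 3.01000e-02 2.85000e-02 3.37337e+01 1.27000e-01
 1.29600e-01] 171
[ 0.40823802 -0.10181475  0.25980499] 0.0 36.15
```

View pics/s10.png

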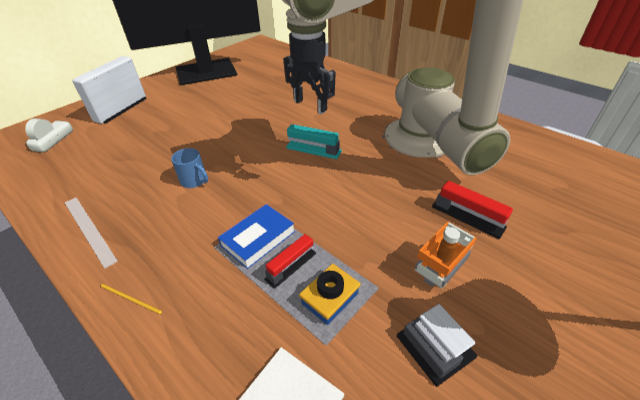

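Everything is in place. The tape is on the lid at (331,284), the stapler is between book and tin at (290,257), the jar is in the stacked bin at (448,245), and the mug and punch are where they were. I'll hand in.

```bash
python3 -c "
from rig import close_job
print(close_job())"
```

```text
the job is handed in; nothing more can be done
None
```

I handed the job in at about 36 s; `close_job()` gave no verdict, but the last camera check showed the orange bin half-turned on the grey bin's lugs with the jar upright inside, the tape on the middle of the lid, the stapler upright at the pad's centre, and the arm clear of everything.

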